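Set the vial warmer's dial to three dots and start it

TASK

Set the vial warming unit: with the fingertips on the big knurled dial, turn it clockwise until it clicks in at the three-dot mark, then press the start button right down and let it come back up. Do not pick anything up or shove the unit, and leave its vials and the things around it where they are.

Things in the scene. Friction and masses are not known exactly. Their poses are not given: they have to be found in the camera images.
- console: The vial warming unit: low grey box standing loose on rubber feet, about 2 kg, 170 mm deep (x) by 300 mm wide (y) by 45 mm high, flat top. Origin: centre of its underside; x to its back (away from the robot at yaw 0), y to its left, z up. Dial on its right part, push button near the front edge, aluminium block with three vials in wells on its left.
- dial_center (a point): Centre of the dial's flat top face, at (-28, -60, 67) mm in the unit's frame. The dial: black rubber-coated round knob, knurled rim, 96 mm across, 22 mm high, turning about the vertical axis here; top flat all over. Too wide to grip: shut fingertips pressed on its top some 30 mm off the axis with 6 to 15 N and led round in an arc turn it by friction.
- index_line (a point): Outer end of the white index line on the dial's top, 46 mm from the axis; it turns with the dial. In the unit's frame it lies from the axis along (cos(0.90 - q), sin(0.90 - q)), q = joint dial.
- mark_3 (a point): Middle of the three-dot mark on the unit's top (45 mm high), 70 mm from the dial's axis. Round the dial's far side four groups of low white dots mark its positions: one, two, three, four dots, going clockwise seen from above. The index line points at the mark when the dial is in that detent.
- dial (a joint): Dial angle, rad, growing clockwise seen from above. Detents (it springs into the nearest): one dot 0.0, two dots 0.60, three dots 1.20, four dots 1.80; crests between them at 0.30, 0.90, 1.50, which take up to about 0.06 N m; stops at -0.12 and 1.92. It starts near or between one and two dots and springs to one of them.
- start_button_top (a point): Centre of the top of the start button: grey, round, 26 mm across, in a black collar near the unit's front edge, left of the dial, at (-50, 36) mm in the unit's frame; it is pressed straight down and moves with this point.
- start_button (a joint): Travel of the start button: 0 up, 0.006 m fully down; about 4 N presses it right down; it springs back.
- block_vial_0: Glass vial with green cap, 21 mm across, 55 mm high, standing in a 28 mm deep well of the aluminium block at (-45, 110) mm in the unit's frame, its cap top 72 mm above the table; origin at the centre of its foot, z up. To be left alone.
- block_vial_1: Glass vial with green cap, 21 mm across, 55 mm high, standing in a 28 mm deep well of the aluminium block at (0, 110) mm in the unit's frame, its cap top 72 mm above the table; origin at the centre of its foot, z up. To be left alone.
- block_vial_2: Glass vial with green cap, 21 mm across, 55 mm high, standing in a 28 mm deep well of the aluminium block at (45, 110) mm in the unit's frame, its cap top 72 mm above the table; origin at the centre of its foot, z up. To be left alone.
- logger: White temperature logger lying on the table, 56x95x20 mm; origin at the centre of its underside. A bystander, to be left alone.
- dropper: Brown dropper bottle, 33 mm across, 102 mm high, standing; origin at the centre of its underside. A bystander, to be left alone.
- marker: Black felt marker lying on the table, 18x133x20 mm; origin at the centre of its underside. A bystander, to be left alone.
- card_box: Small card box, 38x110x50 mm; origin at the centre of its underside. A bystander, to be left alone.

How it is judged:
By the outcome, as a careful person would: the job done as asked, in the order asked, and still so for the second after the job is handed in, with the robot touching nothing.
It also fails if it takes over 38 s, if anything falls off the work surface, if the arm or the gripper's body presses on something with over 40 N, if the wrist force passes 120 N, or if a joint passes its speed limit or range.

ROBOT

A 6-joint arm with a two-finger parallel gripper is mounted at the origin on a cart in front of the work surface, level with it; the furniture and walls round the work are solid. World frame = base frame: x ahead of the robot, y to its left, z up, the work surface at z = 0. Lengths are in m, angles in degrees, forces in N, time in s.
With the tool pointing down it reaches from about 0.25 to 0.725 m from the base axis. Payload 9.7 kg.
Tool frame: the origin (TCP) lies between the finger pads; the fingertips stand 22 mm ahead of it and the grasp point (between the pads) lies 3 mm ahead of it; z points along the fingers, y is the line along which they close (so a half turn about z gives the same grasp; the last joint's range is limited). The gripper opens to 85 mm and grips with 20 to 120 N. Pads are 22 mm wide; open, the fingers measure 114 mm over their backs; the gripper's body (76 mm by 85 mm) begins 54 mm behind the grasp point. The pads swing forward as they close: fully open they stand 13 mm farther back than shut.
Start: joints at [-75.86, 4.979, 10.078, 95.1, 0, 90], TCP at [0.134, -0.533, 0.227] pointing down, gripper open.
Joint ranges: [-179.16, 179.16], [-48.56, 103.87], [-65.8, 70.77], [-126.05, 130.52], [-82.76, 87.17], [-180, 180]. Speed limits (degrees/s): [127.2, 127.2, 147.25, 180, 180, 180].

INTERFACE

Orientations are given as [roll, pitch, yaw] about the fixed x, y, z axes, in that order (R = Rz(yaw) Ry(pitch) Rx(roll)).
In Python, from workcell import bot, viewer, finder gives the robot as it stands.
- The arm moves only by the tool move_arm, never from a script. Its arguments are lists of equal length, an entry for each row: "offset": the shift along the tool's x, y, z in cm, a list of three; "twist": the turn, a rotation vector about the tool's x, y, z in rad, a list of three; "grip": the opening, from 0 (shut) to 1 (fully open). In form: {"offset": [[x, y, z], ...], "twist": [[ax, ay, az], ...], "grip": [grip, ...]}. A call has 1 to 5 rows; each row shifts and turns the commanded pose from where the row before left it, along the tool's axes as they then stand; what a row does not reach is not made up. A row lasts 1/10 s, in which the tool goes at most 50 mm and 8.59 degrees, less where a joint would pass 70% of its speed; a pose out of reach is approached as far as the arm can. A call is refused whole if a number of a shift passes 5 or a number of a turn 0.15, either way. A call with a gripper value outside its range is refused whole. The fingers move at their own pace and stop on an object; "force" is the grip in N (left out, the last holds). Time passes only in rows, so rows that do not move let the fingers close. It gives the time, the measured TCP pose, the force, the opening and the grip force at its end, in the units of the state.
- bot.get_obs(): the state, without advancing time (a new reading comes with each control period).
- viewer.camera(name): name is "scene" or "top"; returns a dict with "color" (480x640x3 uint8, red, green, blue), "depth" (480x640 float32, m along the optical axis (not along the pixel's ray), 0 where there is no reading), "vfov" (degrees; the focal length in pixels is half the picture's height over the tangent of half this angle, whatever the lens; pixels are square), "cx", "cy" (the principal point, pixels), "k1" (the pictures are not rectified: a ray, as slopes to the right and down, at radius r is drawn at 1 + k1 r^2 times it, then the intrinsics apply), "position" and "attitude" of the camera in the world. Camera axes: x right, y down, z forward; pixel columns grow to the right and rows downward; lengths in m; the calibration is good to about 2 mm. A picture is of the moment at which its call begins.
- bot.job_done(): hands the job in; it is judged then, once.
Trained networks look in a picture, given as the dict that the camera call returned (one of the last four; its "shot" number tells which), for a name from the list of things; names that differ only in an ending like _2 or _b are one class to them, and where a whole thing is asked for, a point or a joint stands for the part that bears it (a point fixed in the world has none). Each returns a list of dicts, best first, with "p" (0 to 1); they miss things now and then, are a little off and sometimes report something else, mostly with a low value. They report only what shows in the picture. A call takes as long as a camera call.
- finder.boxes_of(picture, thing): "position" ([column, row] in pixels, amid what is visible of it).
- finder.pinpoint(picture, thing): "position" ([column, row] in pixels: a listed point, or the origin of a listed thing).
The state is a dict: "time": time; "q": joint angles; "qd": joint speeds; "joint_efforts": joint torques, N m; "ee_pos": TCP position; "tcp_rot": TCP orientation; "wrist_force": force on the tool from outside, world axes, zero at the start; "torque": the same for the moment, N m; "opening": finger opening in m; "grasp_force": force on a finger pad.
Only numpy, scipy, OpenCV 4.12 (cv2) and the standard library are available. Lean on these libraries where they do the work, as an engineer would, in place of code of your own. Each camera call takes 0.05 s, during which the arm holds its last target. There are 200 camera calls.

## Working session

There is one attempt and no reset: what is moved stays moved. The work goes in short steps, Python scripts to look and compute and a tool call to move; the robot and the scene stay as the last step left them, time stands still between calls to the robot, and variables do not carry over. Pictures are saved under pics/ and viewed, at most 10 in all, crops included, and the job is handed in when it is done.

Besides the shell and the picture viewer there is one more tool, called after "Emit:" as name(argument=value, ...), one argument or row to a line, values as JSON. move_arm: Moves the arm, as the interface text tells. Its arguments: {"type":"object","properties":{"offset":{"type":"array","items":{"type":"array","items":{"type":"number"}}},"twist":{"type":"array","items":{"type":"array","items":{"type":"number"}}},"grip":{"type":"array","items":{"type":"number"}},"force":{"type":"number"}},"required":["offset","twist","grip"]}

```bash
mkdir -p pics; cat > h.py <<'E'
import numpy as np, cv2
from workcell import bot, viewer, finder
from scipy.spatial.transform import Rotation as R
def K(p):
    h=p["color"].shape[0]; f=h/2/np.tan(np.radians(p["vfov"]/2))
    return f
def rot(p):
    a=np.array(p["attitude"],float)
    if a.shape==(3,3): return a
    if a.size==4: return R.from_quat(a).as_matrix()
    return R.from_euler("xyz",a,degrees=True).as_matrix()
def ray(p,px):
    f=K(p); d=np.array([(px[0]-p["cx"])/f,(px[1]-p["cy"])/f]); u=d.copy()
    for _ in range(20): u=d/(1+p["k1"]*(u@u))
    return rot(p)@np.array([u[0],u[1],1.])
def atz(p,px,z):
    r=ray(p,px); o=np.array(p["position"]); return o+r*(z-o[2])/r[2]
def atd(p,px):
    c,r=int(round(px[0])),int(round(px[1])); w=p["depth"][r-2:r+3,c-2:c+3]; d=np.median(w[w>0]) if (w>0).any() else np.nan
    return np.array(p["position"])+ray(p,px)*d
def save(p,n): cv2.imwrite("pics/"+n,cv2.cvtColor(p["color"],cv2.COLOR_RGB2BGR))
E
python3 - <<'E'
from h import *
np.set_printoptions(precision=4,suppress=True)
Z=dict(dial_center=.067,index_line=.067,mark_3=.045,start_button_top=None,console=0,block_vial_0=.017,logger=0,dropper=0,marker=0,card_box=0)
for n in("top","scene"):
    p=viewer.camera(n); save(p,n+"0.png"); print(n,p["vfov"],p["cx"],p["cy"],p["k1"],p["position"],p["attitude"])
    for t in Z:
        for d in finder.pinpoint(p,t)[:3]:
            px=d["position"]; print(t,round(d["p"],2),np.round(px,1),atd(p,px), atz(p,px,Z[t]) if Z[t] is not None else "")
o=bot.get_obs();print(o)
E
```

```text
top 53.48305193356687 320.2699904472892 237.20610559771706 -0.036251013262655084 [ 0.4296 -0.3304  1.047 ] [-172.5956    0.812   -90.7138]
dial_center 0.15 [358.6 236.7] [ 0.5601 -0.3992  0.0435] [ 0.5571 -0.3976  0.067 ]
index_line 0.96 [352.3 249.8] [ 0.5321 -0.3851  0.0458] [ 0.5299 -0.384   0.067 ]
mark_3 0.67 [359.8 236.8] [ 0.5598 -0.4017  0.044 ] [ 0.5597 -0.4016  0.045 ]
start_button_top 0.4 [327.  294.9] [ 0.4381 -0.3304  0.065 ] 
console 0.88 [333.3 270.2] [ 0.4897 -0.3444  0.0436] [ 0.4924 -0.345   0.    ]
block_vial_0 0.66 [276.  261.2] [ 0.5082 -0.2264  0.0699] [ 0.5125 -0.2207  0.017 ]
block_vial_0 0.65 [288.3 301.2] [ 0.4263 -0.2514  0.0695] [ 0.4261 -0.2471  0.017 ]
block_vial_0 0.42 [284.5 279.1] [ 0.472  -0.2423  0.0532] [ 0.4735 -0.2391  0.017 ]
logger 0.87 [335.4 191.2] [ 0.6656 -0.3522  0.0172] [ 0.6695 -0.3525  0.    ]
logger 0.7 [287.7 299.2] [ 0.4303 -0.2486  0.0508] [ 0.4304 -0.2444  0.    ]
logger 0.4 [276.7 262.3] [ 0.506  -0.2278  0.0698] [ 0.5114 -0.2205  0.    ]
dropper 0.74 [283.4 167.8] [ 0.7091 -0.241   0.058 ] [ 0.7255 -0.2358  0.    ]
marker 0.74 [1
[... 1090 characters left out ...]
7.1] [0.4111 0.0103 0.0109] [0.4176 0.001  0.    ]
card_box 0.81 [422.7 247.7] [ 0.4083 -0.5526  0.0174] [ 0.4187 -0.5816  0.    ]
card_box 0.54 [287.8 258.2] [ 0.6569 -0.3302  0.0191] [ 0.6753 -0.3561  0.    ]
{'time': 1.1, 'q': array([-75.8592,   4.9787,  10.0792,  95.1013,   0.0005,  89.9999]), 'qd': array([-0.0079,  0.0036,  0.0729,  0.0241, -0.0191,  0.144 ]), 'joint_efforts': array([  0.0011, -52.0112,  46.4866,   0.0017,   0.0001,  -0.    ]), 'ee_pos': array([ 0.1344, -0.5333,  0.2266]), 'tcp_rot': array([-179.9992,   -0.0005,   14.1409]), 'wrist_force': array([-0.5826,  0.7718,  0.8699]), 'torque': array([-0.0041, -0.0251,  0.0267]), 'grasp_force': 0.0, 'opening': 0.0852555167300219}
```

View pictures.

```bash
python3 - <<'E'
import cv2,numpy as np
a=cv2.imread("pics/top0.png")[160:340,240:480]; b=cv2.imread("pics/scene0.png")[200:335,270:450]
cv2.imwrite("pics/topc.png",cv2.resize(a,(800,600),interpolation=cv2.INTER_CUBIC))
cv2.imwrite("pics/scenec.png",cv2.resize(b,(800,600),interpolation=cv2.INTER_CUBIC))
E
```

```text
(no output)
```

View pics/topc.png

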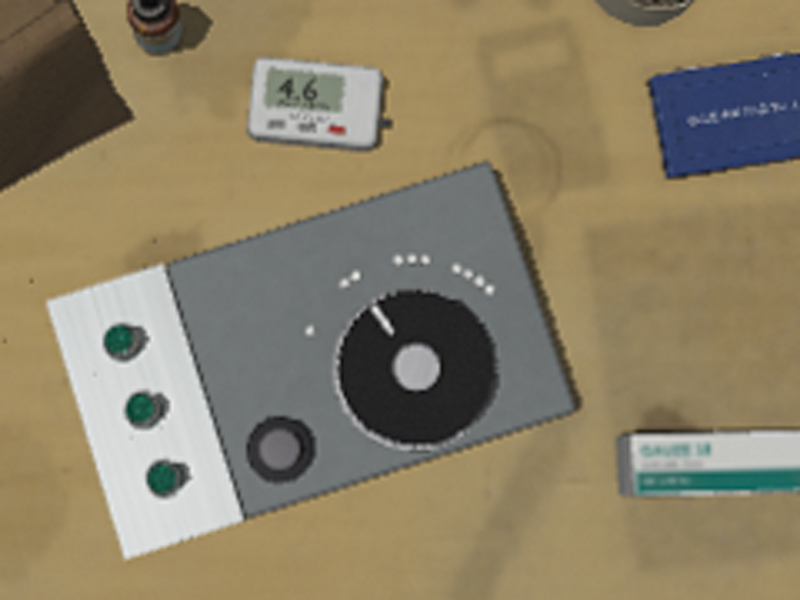

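View pics/scenec.png

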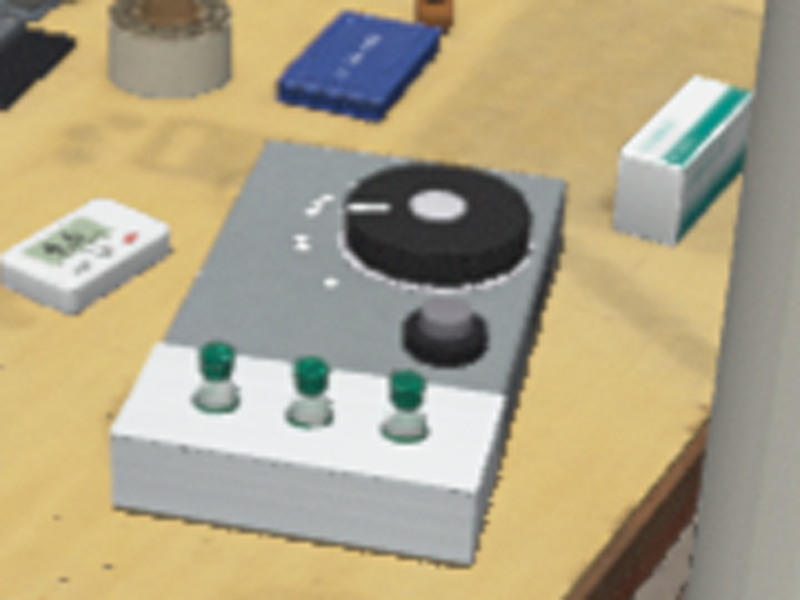

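```bash
cat >> h.py <<'E'
CAM=dict(top=dict(vfov=53.48305193356687,cx=320.26999,cy=237.206106,k1=-.036251,position=[.4296,-.3304,1.047],attitude=[-172.5956,.812,-90.7138],color=np.zeros((480,640,3))),
scene=dict(vfov=45.89186722,cx=317.839024,cy=241.678056,k1=-.0737244,position=[-.0069,.6075,.7106],attitude=[-119.3979,-.4276,-147.9847],color=np.zeros((480,640,3))))
E
python3 - <<'E'
from h import *
from scipy.optimize import least_squares
# crop pixel -> unit-frame points (mm): corners, button, dial, vial caps
T=lambda u,v:(240+u*.3-.35,160+v*.3-.35)
S=lambda u,v:(270+u*.225-.4,200+v*.225-.4)
obs=[("top",T(417,367),(-28,-60,67)),("top",T(281,449),(-50,36,65)),("top",T(490,162),(85,-150,45)),("top",T(578,408),(-85,-150,45)),
("top",T(47,300),(85,150,45)),("top",T(125,558),(-85,150,45)),("top",T(120,341),(45,110,72)),("top",T(142,409),(0,110,72)),("top",T(163,478),(-45,110,72)),
("scene",S(438,206),(-28,-60,67)),("scene",S(447,312),(-50,36,65)),("scene",S(267,141),(85,-150,45)),("scene",S(567,181),(-85,-150,45)),
("scene",S(115,436),(85,150,45)),("scene",S(477,492),(-85,150,45)),("scene",S(216,350),(45,110,72)),("scene",S(311,366),(0,110,72)),("scene",S(407,380),(-45,110,72))]
P=[atz(CAM[c],p,u[2]/1000) for c,p,u in obs]; U=np.array([u for *_,u in obs])/1000; P=np.array(P)
W=lambda v:R.from_euler("z",v[2]).apply(U)[:,:2]+v[:2]
s=least_squares(lambda v:(W(v)-P[:,:2]).ravel(),[.49,-.345,.33],loss="soft_l1",f_scale=.002)
v=s.x; print(v,np.degrees(v[2])); print(np.round(1000*(P[:,:2]-W(v)),1).tolist())
for n,i in(("dial",0),("button",1)): print(n,W(v)[i])
C=W(v)[0]
a=np.radians(14.14); x=np.array([np.cos(a),np.sin(a)]); y=np.array([np.sin(a),-np.cos(a)])
d=C-.03*x-[.1344,-.5333]; print("shift cm to contact",100*d@x,100*d@y)
for c,p in(("top",T(375,309)),("scene",S(349,209))):
    q=atz(CAM[c],p,.067)[:2]-C; print("q",.9+v[2]-np.arctan2(q[1],q[0]),np.hypot(*q))
E
```

```text
[ 0.4966271  -0.34341981  0.29932083] 17.14982055090386
[[0.8, 0.3], [1.0, -0.4], [-1.7, 1.3], [2.9, 0.9], [1.8, -1.4], [2.0, -0.8], [-0.6, -0.8], [0.4, -1.0], [1.3, -0.5], [-0.2, -0.0], [-0.7, 0.4], [-3.8, 4.8], [-1.8, 5.8], [-3.3, -0.2], [-0.4, -0.8], [0.6, -1.0], [-0.2, 0.1], [0.1, -0.2]]
dial [ 0.48756435 -0.40900843]
button [ 0.43823489 -0.32376405]
shift cm to contact 34.28275125375431 -3.425050726741802
q 0.5975375477598961 0.045002179368819936
q 0.5584089212003689 0.045937155523607824
```

Emit:
move_arm(
  offset=[
    [2,0,0],
    [3.5,-0.4,0],
    [4,-0.5,0],
    [4,-0.5,0],
    [4,-0.5,0],
  ],
  twist=[
    [0,0,0],
    [0,0,0],
    [0,0,0],
    [0,0,0],
    [0,0,0],
  ],
  grip=[0,0,0,0,0],
  force=20,
)

```text
time: 1.6
ee_pos: [0.3007, -0.4714, 0.2267]
tcp_rot: [180.0, -0.0, 14.1]
wrist_force: [-0.0, -1.0, 0.4]
opening: 0.0119
grasp_force: 0.0
```

Emit:
move_arm(
  offset=[
    [4,-0.5,0],
    [4,-0.4,0],
    [4,-0.3,0],
    [3,-0.3,0],
    [1.5,0,0],
  ],
  twist=[
    [0,0,0],
    [0,0,0],
    [0,0,0],
    [0,0,0],
    [0,0,0],
  ],
  grip=[0,0,0,0,0],
)

```text
time: 2.1
ee_pos: [0.4579, -0.4161, 0.2261]
tcp_rot: [-180.0, 0.0, 14.3]
wrist_force: [-0.0, -0.7, -0.8]
opening: -0.0005
grasp_force: 0.0
```

Emit:
move_arm(
  offset=[
    [0.3,0,2],
    [0,0,3],
    [0,0,3],
    [0,0,2],
    [0,0,1],
  ],
  twist=[
    [0,0,0],
    [0,0,0],
    [0,0,0],
    [0,0,0],
    [0,0,0],
  ],
  grip=[0,0,0,0,0],
)

```text
time: 2.6
ee_pos: [0.4575, -0.4163, 0.1144]
tcp_rot: [-179.9, 0.1, 14.1]
wrist_force: [-0.3, 0.7, 0.2]
opening: 0.0001
grasp_force: 0.0
```

Emit:
move_arm(
  offset=[
    [0,0,1],
    [0,0,0.7],
    [0,0,0.3],
    [0,0,0.1],
    [0,0,0],
  ],
  twist=[
    [0,0,0],
    [0,0,0],
    [0,0,0],
    [0,0,0],
    [0,0,0],
  ],
  grip=[0,0,0,0,0],
)

```text
time: 3.1
ee_pos: [0.4589, -0.4167, 0.0961]
tcp_rot: [180.0, -0.0, 14.1]
wrist_force: [-0.1, -0.7, 0.7]
opening: 0.0
grasp_force: 0.0
```

Emit:
move_arm(
  offset=[
    [0,0,0.1],
    [0,0,0],
  ],
  twist=[
    [0,0,0],
    [0,0,0],
  ],
  grip=[0,0],
)

```text
time: 3.3
ee_pos: [0.4588, -0.4166, 0.0949]
tcp_rot: [180.0, -0.0, 14.1]
wrist_force: [0.5, -0.5, -0.1]
opening: -0.0004
grasp_force: 0.0
```

Emit:
move_arm(
  offset=[
    [0,0,0.3],
    [0,0,0.1],
    [0,0,0],
  ],
  twist=[
    [0,0,0],
    [0,0,0],
    [0,0,0],
  ],
  grip=[0,0,0],
)

```text
time: 3.6
ee_pos: [0.4586, -0.4164, 0.0903]
tcp_rot: [-180.0, 0.0, 14.1]
wrist_force: [0.3, 0.4, -0.2]
opening: 0.0002
grasp_force: 0.0
```

Emit:
move_arm(
  offset=[
    [0,0,0.1],
    [0,0,0],
  ],
  twist=[
    [0,0,0],
    [0,0,0],
  ],
  grip=[0,0],
)

```text
time: 3.8
ee_pos: [0.4586, -0.4165, 0.0895]
tcp_rot: [-180.0, 0.0, 14.1]
wrist_force: [0.8, 0.0, -0.4]
opening: 0.0002
grasp_force: 0.0
```

Emit:
move_arm(
  offset=[
    [0,0,0.1],
    [0,0,0],
  ],
  twist=[
    [0,0,0],
    [0,0,0],
  ],
  grip=[0,0],
)

```text
time: 4.0
ee_pos: [0.4586, -0.4165, 0.0885]
tcp_rot: [-180.0, 0.0, 14.1]
wrist_force: [0.4, -0.3, -0.5]
opening: -0.0
grasp_force: 0.0
```

Emit:
move_arm(
  offset=[
    [0,0,0.05],
    [0,0,0],
  ],
  twist=[
    [0,0,0],
    [0,0,0],
  ],
  grip=[0,0],
)

```text
time: 4.2
ee_pos: [0.4586, -0.4165, 0.088]
tcp_rot: [-180.0, 0.0, 14.1]
wrist_force: [-0.7, -0.1, -0.0]
opening: -0.0001
grasp_force: 0.0
```

Emit:
move_arm(
  offset=[
    [0,0,0.1],
    [0,0,0],
  ],
  twist=[
    [0,0,0],
    [0,0,0],
  ],
  grip=[0,0],
)

```text
time: 4.4
ee_pos: [0.4586, -0.4165, 0.0869]
tcp_rot: [-180.0, 0.0, 14.1]
wrist_force: [0.2, 1.0, -0.1]
opening: -0.0006
grasp_force: 0.0
```

Emit:
move_arm(
  offset=[
    [0,0,0.1],
    [0,0,0],
  ],
  twist=[
    [0,0,0],
    [0,0,0],
  ],
  grip=[0,0],
)

```text
time: 4.6
ee_pos: [0.4586, -0.4165, 0.0859]
tcp_rot: [-180.0, 0.0, 14.1]
wrist_force: [-0.5, -0.2, -0.6]
opening: 0.0
grasp_force: 0.0
```

```bash
python3 - <<'E'
from h import *
p=viewer.camera("scene"); b=cv2.cvtColor(p["color"],cv2.COLOR_RGB2BGR)[180:300,290:450]
cv2.imwrite("pics/s1.png",cv2.resize(b,(800,600),interpolation=cv2.INTER_CUBIC))
print(bot.get_obs()["wrist_force"])
E
```

```text
[-0.78761611  0.26912492  0.47922531]
```

View pics/s1.png

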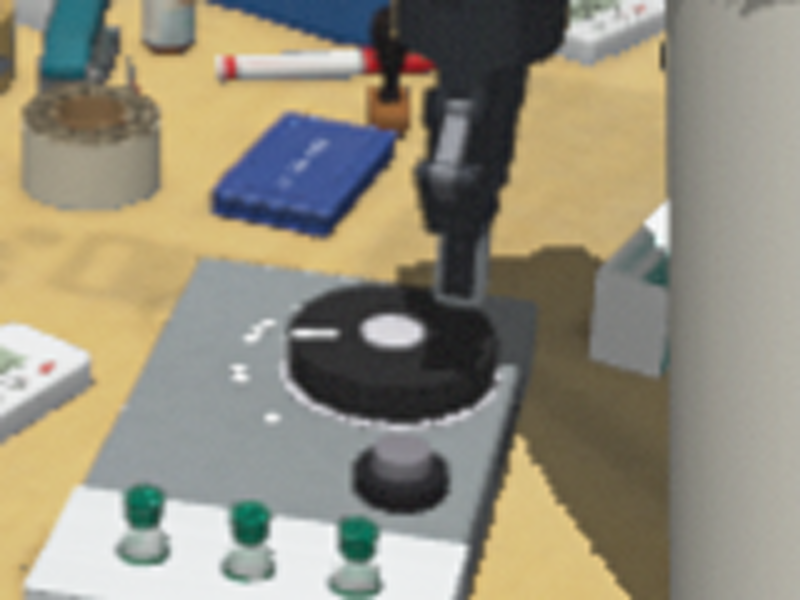

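```bash
cat >> h.py <<'E'
def proj(p,X):
    r=rot(p).T@(np.array(X)-p["position"]); u=r[:2]/r[2]; u=u*(1+p["k1"]*(u@u)); return u*K(p)+[p["cx"],p["cy"]]
E
python3 - <<'E'
from h import *
c=CAM["scene"]
for X in([.4586,-.4165,.0639],[.4586,-.4165,.075],[.4586,-.4165,.087],[.4876,-.409,.067],[.4694,-.4575,.067],[.4448,-.4324,.067]):
    q=proj(c,X); print(X,q,((q+.4)-[290,180])*5)
p=viewer.camera("scene")
for t in ((384,238),(382,236),(385,232),(383,228),(380,225)): print(t,atd(p,t))
E
```

```text
[0.4586, -0.4165, 0.0639] [380.79833281 249.15912531] [455.99166406 347.79562656]
[0.4586, -0.4165, 0.075] [381.1021398  244.92526374] [457.510699   326.62631869]
[0.4586, -0.4165, 0.087] [381.43289366 240.30750655] [459.16446829 303.53753276]
[0.4876, -0.409, 0.067] [368.03666755 245.92851574] [392.18333774 331.6425787 ]
[0.4694, -0.4575, 0.067] [384.57694677 239.34037391] [474.88473387 298.70186956]
[0.4448, -0.4324, 0.067] [389.41376563 246.68443293] [499.06882813 335.42216466]
(384, 238) [ 0.44931014 -0.40897157  0.09929296]
(382, 236) [ 0.45352386 -0.40677642  0.1041396 ]
(385, 232) [ 0.44835478 -0.40983758  0.11438372]
(383, 228) [ 0.45147952 -0.40453412  0.12589141]
(380, 225) [ 0.45114683 -0.38704488  0.14116149]
```

```bash
python3 - <<'E'
from h import *
np.set_printoptions(precision=3,suppress=True)
p=viewer.camera("scene")
for r in range(236,258,2):
    print(r,[tuple(np.round(1000*(np.array(p["position"])+ray(p,(c,r))*p["depth"][r,c])).astype(int)) for c in (376,379,382,385,388)])
print(p["color"][236:258:2,382].tolist())
E
```

```text
236 [(np.int64(546), np.int64(-572), np.int64(0)), (np.int64(459), np.int64(-402), np.int64(105)), (np.int64(452), np.int64(-402), np.int64(107)), (np.int64(449), np.int64(-414), np.int64(102)), (np.int64(520), np.int64(-591), np.int64(-1))]
238 [(np.int64(487), np.int64(-449), np.int64(69)), (np.int64(459), np.int64(-403), np.int64(99)), (np.int64(451), np.int64(-402), np.int64(102)), (np.int64(448), np.int64(-412), np.int64(98)), (np.int64(514), np.int64(-577), np.int64(2))]
240 [(np.int64(485), np.int64(-445), np.int64(66)), (np.int64(462), np.int64(-410), np.int64(90)), (np.int64(454), np.int64(-409), np.int64(92)), (np.int64(447), np.int64(-410), np.int64(94)), (np.int64(478), np.int64(-498), np.int64(43))]
242 [(np.int64(479), np.int64(-433), np.int64(68)), (np.int64(473), np.int64(-435), np.int64(69)), (np.int64(469), np.int64(-444), np.int64(67)), (np.int64(465), np.int64(-451), np.int64(65)), (np.int64(474), np.int64(-489), np.int64(43))]
244 [(np.int64(475), np.int64(-425), np.int64(68)), (np.int64(471), np.int64(-431), np.int64(67)), (np.int64(466), np.int64(-437), np.int6
[... 996 characters left out ...]
9), np.int64(64)), (np.int64(441), np.int64(-417), np.int64(62))]
254 [(np.int64(456), np.int64(-387), np.int64(66)), (np.int64(449), np.int64(-388), np.int64(68)), (np.int64(444), np.int64(-394), np.int64(67)), (np.int64(440), np.int64(-400), np.int64(65)), (np.int64(441), np.int64(-419), np.int64(56))]
256 [(np.int64(453), np.int64(-380), np.int64(66)), (np.int64(447), np.int64(-385), np.int64(65)), (np.int64(445), np.int64(-396), np.int64(61)), (np.int64(440), np.int64(-401), np.int64(60)), (np.int64(441), np.int64(-421), np.int64(49))]
[[37, 35, 39], [35, 36, 39], [87, 93, 93], [31, 30, 33], [32, 28, 31], [29, 30, 29], [33, 33, 34], [30, 29, 34], [31, 30, 31], [32, 31, 33], [38, 37, 37]]
```

The picture and depth show the shut fingertips (crop about 465,300) still about 20 mm above the dial top. I'll keep descending and go by the force reading.

Emit:
move_arm(
  offset=[
    [0,0,0.4],
    [0,0,0.4],
    [0,0,0.3],
    [0,0,0.1],
    [0,0,0],
  ],
  twist=[
    [0,0,0],
    [0,0,0],
    [0,0,0],
    [0,0,0],
    [0,0,0],
  ],
  grip=[0,0,0,0,0],
)

```text
time: 5.25
ee_pos: [0.4586, -0.4165, 0.0738]
tcp_rot: [-180.0, 0.0, 14.1]
wrist_force: [-0.4, 0.1, -0.2]
opening: -0.0002
grasp_force: 0.0
```

Emit:
move_arm(
  offset=[
    [0,0,0.2],
    [0,0,0],
  ],
  twist=[
    [0,0,0],
    [0,0,0],
  ],
  grip=[0,0],
)

```text
time: 5.45
ee_pos: [0.4586, -0.4166, 0.0719]
tcp_rot: [-180.0, 0.0, 14.1]
wrist_force: [-0.2, 0.1, -0.9]
opening: 0.0003
grasp_force: 0.0
```

Emit:
move_arm(
  offset=[
    [0,0,0.1],
    [0,0,0],
  ],
  twist=[
    [0,0,0],
    [0,0,0],
  ],
  grip=[0,0],
)

```text
time: 5.65
ee_pos: [0.4587, -0.4166, 0.071]
tcp_rot: [-180.0, -0.0, 14.1]
wrist_force: [-1.1, -0.6, 0.5]
opening: -0.0001
grasp_force: 0.0
```

Emit:
move_arm(
  offset=[
    [0,0,0.1],
    [0,0,0],
  ],
  twist=[
    [0,0,0],
    [0,0,0],
  ],
  grip=[0,0],
)

```text
time: 5.85
ee_pos: [0.4586, -0.4165, 0.07]
tcp_rot: [-180.0, 0.0, 14.1]
wrist_force: [-0.2, 0.3, 0.6]
opening: 0.0
grasp_force: 0.0
```

Emit:
move_arm(
  offset=[
    [0,0,0.1],
    [0,0,0],
  ],
  twist=[
    [0,0,0],
    [0,0,0],
  ],
  grip=[0,0],
)

```text
time: 6.05
ee_pos: [0.4586, -0.4165, 0.0689]
tcp_rot: [-180.0, 0.0, 14.1]
wrist_force: [-0.2, 0.1, -0.1]
opening: 0.0003
grasp_force: 0.0
```

Emit:
move_arm(
  offset=[
    [0,0,0.1],
    [0,0,0],
  ],
  twist=[
    [0,0,0],
    [0,0,0],
  ],
  grip=[0,0],
)

```text
time: 6.25
ee_pos: [0.4586, -0.4165, 0.068]
tcp_rot: [-180.0, 0.0, 14.1]
wrist_force: [-0.1, 0.7, 0.4]
opening: 0.0003
grasp_force: 0.0
```

```bash
python3 - <<'E'
from h import *
p=viewer.camera("scene")
for r in range(240,256):
    print(r,[tuple(np.round(1000*(np.array(p["position"])+ray(p,(c,r))*p["depth"][r,c])).astype(int).tolist()) for c in (379,382,385)],p["color"][r,382])
E
```

```text
240 [(459, -403, 94), (452, -405, 96), (449, -414, 92)] [36 39 40]
241 [(458, -402, 92), (452, -406, 92), (446, -408, 93)] [33 34 39]
242 [(459, -405, 88), (451, -403, 91), (447, -411, 89)] [36 36 37]
243 [(460, -407, 84), (452, -405, 87), (447, -411, 86)] [32 36 36]
244 [(458, -403, 84), (451, -403, 86), (447, -413, 83)] [32 35 38]
245 [(456, -400, 83), (450, -401, 85), (446, -411, 81)] [33 33 35]
246 [(461, -412, 74), (450, -404, 81), (448, -414, 77)] [57 61 62]
247 [(459, -407, 74), (453, -409, 75), (455, -430, 64)] [93 98 99]
248 [(463, -415, 66), (458, -421, 65), (450, -420, 68)] [64 66 68]
249 [(462, -414, 64), (451, -407, 71), (449, -418, 67)] [35 33 36]
250 [(458, -407, 67), (452, -410, 67), (447, -415, 66)] [30 32 32]
251 [(457, -403, 66), (452, -409, 65), (444, -407, 68)] [25 26 24]
252 [(454, -398, 67), (448, -400, 68), (442, -404, 68)] [28 28 29]
253 [(452, -393, 68), (447, -399, 66), (441, -402, 67)] [27 27 29]
254 [(452, -393, 65), (445, -395, 66), (441, -402, 64)] [31 31 31]
255 [(450, -389, 65), (446, -397, 62), (440, -400, 63)] [25 27 27]
```

Emit:
move_arm(
  offset=[
    [0,0,0.1],
    [0,0,0],
  ],
  twist=[
    [0,0,0],
    [0,0,0],
  ],
  grip=[0,0],
)

```text
time: 6.5
ee_pos: [0.4586, -0.4166, 0.0669]
tcp_rot: [-180.0, 0.0, 14.1]
wrist_force: [0.6, 0.1, -1.1]
opening: 0.0003
grasp_force: 0.0
```

Emit:
move_arm(
  offset=[
    [0,0,0.1],
    [0,0,0],
  ],
  twist=[
    [0,0,0],
    [0,0,0],
  ],
  grip=[0,0],
)

```text
time: 6.7
ee_pos: [0.4586, -0.4165, 0.0659]
tcp_rot: [-180.0, 0.0, 14.1]
wrist_force: [1.0, -0.1, 0.1]
opening: 0.0005
grasp_force: 0.0
```

Emit:
move_arm(
  offset=[
    [0,0,0.1],
    [0,0,0],
  ],
  twist=[
    [0,0,0],
    [0,0,0],
  ],
  grip=[0,0],
)

```text
time: 6.9
ee_pos: [0.4586, -0.4165, 0.0649]
tcp_rot: [-180.0, 0.0, 14.1]
wrist_force: [-0.5, -0.2, -0.3]
opening: -0.0001
grasp_force: 0.0
```

Emit:
move_arm(
  offset=[
    [0,0,0.1],
    [0,0,0],
  ],
  twist=[
    [0,0,0],
    [0,0,0],
  ],
  grip=[0,0],
)

```text
time: 7.1
ee_pos: [0.4586, -0.4165, 0.0639]
tcp_rot: [-180.0, 0.0, 14.1]
wrist_force: [0.7, -0.2, 0.6]
opening: -0.0002
grasp_force: 0.0
```

```bash
python3 - <<'E'
from h import *
p=viewer.camera("scene"); q=viewer.camera("top")
b=cv2.cvtColor(p["color"],cv2.COLOR_RGB2BGR)[215:275,340:420]; a=cv2.cvtColor(q["color"],cv2.COLOR_RGB2BGR)[220:340,300:460]
cv2.imwrite("pics/s2.png",np.vstack([cv2.resize(b,(400,300),interpolation=cv2.INTER_CUBIC),cv2.resize(a,(400,300),interpolation=cv2.INTER_CUBIC)]))
print(bot.get_obs()["q"],bot.get_obs()["joint_efforts"])
E
```

```text
[-4.22474202e+01  1.43536855e+01  2.75301208e+00  7.84059835e+01
  4.99006757e-04  1.23613238e+02] [-2.92320834e-06 -6.23576474e+01  4.65949237e+01 -4.15139031e-03
  1.02927984e-04  4.10689893e-05]
```

View pics/s2.png

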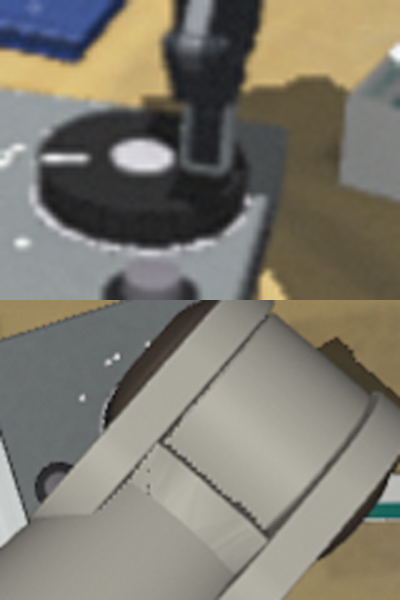

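```bash
python3 - <<'E'
from h import *
c=CAM["scene"]
for x in([.4555,-.407,.067],[.4555,-.407,.072],[.4586,-.4165,.067],[.4586,-.4165,.072]): print(x,proj(c,x))
E
```

```text
[0.4555, -0.407, 0.067] [380.23462729 250.12254489]
[0.4555, -0.407, 0.072] [380.37126341 248.20680891]
[0.4586, -0.4165, 0.067] [380.88297351 247.98030737]
[0.4586, -0.4165, 0.072] [381.01982749 246.07309491]
```

Emit:
move_arm(
  offset=[
    [0,0,0.1],
    [0,0,0],
  ],
  twist=[
    [0,0,0],
    [0,0,0],
  ],
  grip=[0,0],
)

```text
time: 7.4
ee_pos: [0.4586, -0.4165, 0.063]
tcp_rot: [-180.0, 0.0, 14.1]
wrist_force: [0.6, -0.4, -0.2]
opening: -0.0001
grasp_force: 0.0
```

Emit:
move_arm(
  offset=[
    [0,0,0.1],
    [0,0,0],
  ],
  twist=[
    [0,0,0],
    [0,0,0],
  ],
  grip=[0,0],
)

```text
time: 7.6
ee_pos: [0.4587, -0.4167, 0.0624]
tcp_rot: [180.0, -0.0, 14.1]
wrist_force: [-0.6, 0.3, 2.1]
opening: -0.0002
grasp_force: 1.3
```

Emit:
move_arm(
  offset=[
    [0,0,0.1],
    [0,0,0],
  ],
  twist=[
    [0,0,0],
    [0,0,0],
  ],
  grip=[0,0],
)

```text
time: 7.8
ee_pos: [0.4588, -0.4168, 0.0623]
tcp_rot: [179.9, -0.0, 14.1]
wrist_force: [-3.3, 1.5, 9.1]
opening: 0.0003
grasp_force: 4.3
```

Emit:
move_arm(
  offset=[
    [0.02,-0.3,0.02],
    [0.02,-0.3,0],
    [0.01,-0.3,0],
    [0,0,0],
  ],
  twist=[
    [0,0,0.1],
    [0,0,0.1],
    [0,0,0.1],
    [0,0,0],
  ],
  grip=[0,0,0,0],
)

```text
time: 8.2
ee_pos: [0.4581, -0.408, 0.0622]
tcp_rot: [179.9, -0.1, -3.2]
wrist_force: [-2.2, -1.1, 8.5]
opening: -0.0001
grasp_force: 4.1
```

```bash
cat >> h.py <<'E'
def dialq(n):
    # mean-bright pixels of the index line on the dial top
    C=np.array([.4876,-.4090]); p=viewer.camera("scene")
    for d in finder.pinpoint(p,"index_line")[:2]:
        v=atz(p,d["position"],.067)[:2]-C; print("p",round(d["p"],2),"r",np.hypot(*v).round(4),"q",round(.9+.2993-np.arctan2(v[1],v[0]),3))
    b=cv2.cvtColor(p["color"],cv2.COLOR_RGB2BGR)[200:290,330:450]; cv2.imwrite("pics/"+n,cv2.resize(b,(800,600),interpolation=cv2.INTER_CUBIC))
E
python3 -c "
from h import *
dialq('s3.png')"
```

```text
p 0.8 r 0.0483 q 1.148
```

View pics/s3.png

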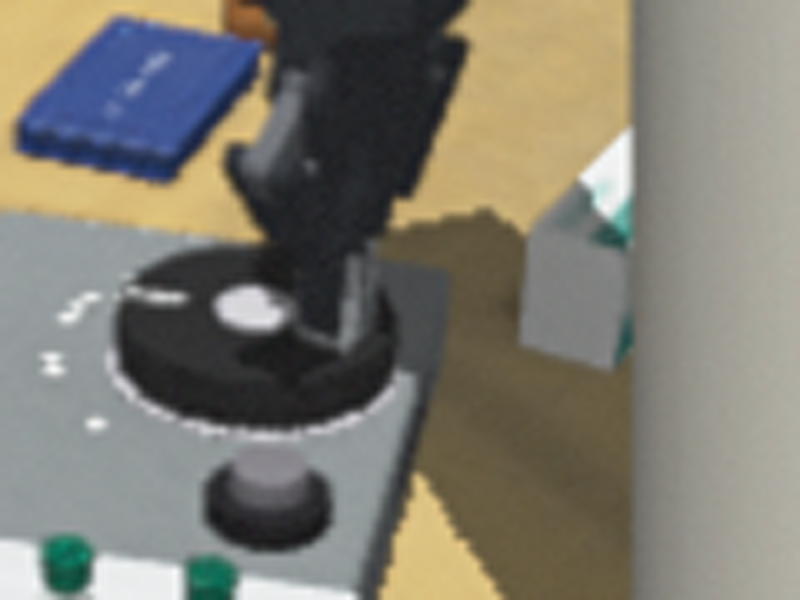

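The index line's outer end is at crop (125,290), so the dial has turned with the fingers to about the crest. I'll keep turning.

Emit:
move_arm(
  offset=[
    [0.02,-0.3,0.01],
    [0.02,-0.3,0],
    [0,0,0],
  ],
  twist=[
    [0,0,0.1],
    [0,0,0.1],
    [0,0,0],
  ],
  grip=[0,0,0],
)

```text
time: 8.6
ee_pos: [0.4592, -0.4019, 0.0623]
tcp_rot: [179.9, -0.1, -14.7]
wrist_force: [-3.0, -0.2, 9.1]
opening: -0.0001
grasp_force: 4.6
```

```bash
cat >> h.py <<'E'
def lineq():
    # index line: white pixels on the dial top at radius 20..47 mm
    C=np.array([.4876,-.4090]); p=viewer.camera("scene"); A=[]
    for r in range(225,265):
        for c in range(335,400):
            v=atz(p,(c,r),.067)[:2]-C; R_=np.hypot(*v); k=p["color"][r,c].astype(int)
            if .022<R_<.042 and k.min()>110 and abs(atd(p,(c,r))[2]-.067)<.006: A.append([*v,R_])
    A=np.array(A); t=np.arctan2(A[:,1],A[:,0]); print(len(A),"q median",.9+.2993-np.median(t),"spread",t.std(), A[:,2].min(),A[:,2].max())
E
python3 -c "
from h import *
lineq()"
```

```text
15 q median 1.0397531235033197 spread 1.2211676205332693 0.027834369988471115 0.03996011709191791
```

Emit:
move_arm(
  offset=[
    [0.02,-0.3,0],
    [0,0,0],
    [0,0,-0.3],
    [0,0,-1],
    [0,0,-2],
  ],
  twist=[
    [0,0,0.1],
    [0,0,0],
    [0,0,0],
    [0,0,0],
    [0,0,0],
  ],
  grip=[0,0,0,0,0],
)

```text
time: 9.15
ee_pos: [0.4591, -0.3982, 0.0929]
tcp_rot: [-179.9, 0.2, -20.2]
wrist_force: [-0.2, -0.0, 0.2]
opening: -0.0004
grasp_force: 0.0
```

```bash
python3 -c "
from h import *
lineq();dialq('s4.png')"
```

```text
13 q median 1.198323534836203 spread 0.0834892199302725 0.027834369988471115 0.040152022947331736
p 0.93 r 0.0397 q 1.219
```

View pics/s4.png

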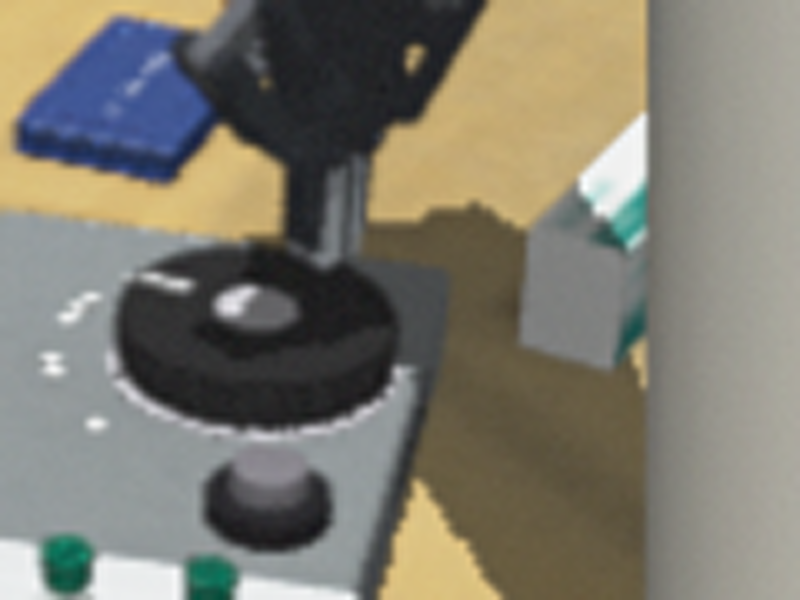

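The dial is clicked in at three dots: q is about 1.20, and the index line runs from crop (135,275) to (190,288). The unit hasn't moved. Next is the button.

Emit:
move_arm(
  offset=[
    [-1.5,-2,0],
    [-1.5,-2.2,0],
    [-1.5,-2.1,0],
    [0,0,0],
  ],
  twist=[
    [0,0,0],
    [0,0,0],
    [0,0,0],
    [0,0,0],
  ],
  grip=[0,0,0,0],
)

```text
time: 9.7
ee_pos: [0.4385, -0.3219, 0.0932]
tcp_rot: [-180.0, 0.1, -20.2]
wrist_force: [0.5, -0.6, -0.4]
opening: 0.0003
grasp_force: 0.0
```

```bash
python3 -c "
from h import *
dialq('s5.png'); o=bot.get_obs(); print(o['ee_pos'],o['tcp_rot'])"
```

```text
p 0.94 r 0.0465 q 1.194
p 0.38 r 0.188 q 0.373
[ 0.43939583 -0.32398601  0.093459  ] [ 1.79993831e+02  1.35052984e-03 -2.01927236e+01]
```

View pics/s5.png

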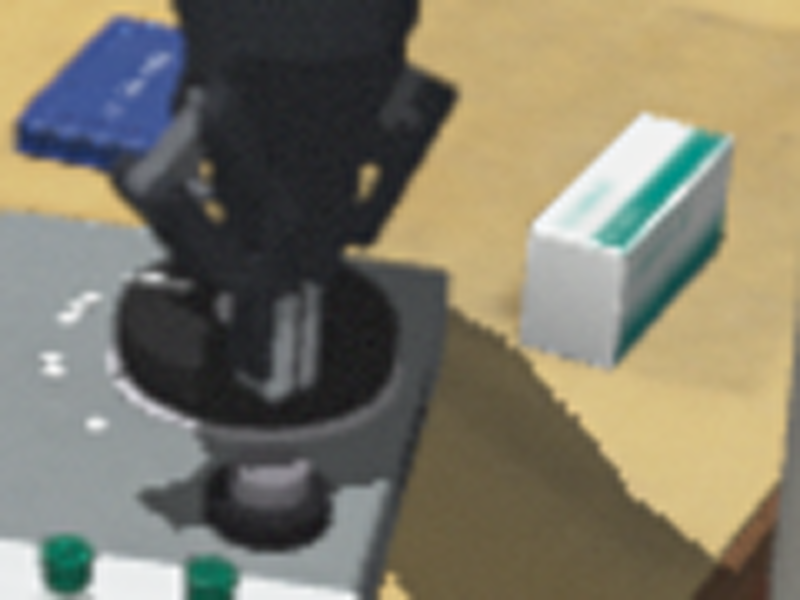

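The fingertips (crop about 272,395) are right above the button (crop about 268,485). The dial stays at 1.19.

Emit:
move_arm(
  offset=[
    [-0.1,0,0.8],
    [0,0,0.9],
    [0,0,0.5],
    [0,0,0.2],
    [0,0,0],
  ],
  twist=[
    [0,0,0],
    [0,0,0],
    [0,0,0],
    [0,0,0],
    [0,0,0],
  ],
  grip=[0,0,0,0,0],
)

```text
time: 10.3
ee_pos: [0.4382, -0.3239, 0.0691]
tcp_rot: [-180.0, 0.1, -20.3]
wrist_force: [0.5, 0.7, -0.1]
opening: 0.0002
grasp_force: 0.0
```

Emit:
move_arm(
  offset=[
    [0,0,0.2],
    [0,0,0.2],
    [0,0,0.1],
    [0,0,0],
  ],
  twist=[
    [0,0,0],
    [0,0,0],
    [0,0,0],
    [0,0,0],
  ],
  grip=[0,0,0,0],
)

```text
time: 10.7
ee_pos: [0.4384, -0.3238, 0.0647]
tcp_rot: [-180.0, 0.0, -20.2]
wrist_force: [0.4, 0.7, -0.0]
opening: -0.0004
grasp_force: 0.0
```

Emit:
move_arm(
  offset=[
    [0,0,0.2],
    [0,0,0.2],
    [0,0,0],
  ],
  twist=[
    [0,0,0],
    [0,0,0],
    [0,0,0],
  ],
  grip=[0,0,0],
)

```text
time: 11.0
ee_pos: [0.4385, -0.3239, 0.0607]
tcp_rot: [180.0, -0.0, -20.2]
wrist_force: [-0.0, -0.8, 2.6]
opening: 0.0003
grasp_force: 0.9
```

Emit:
move_arm(
  offset=[
    [0,0,0.2],
    [0,0,0],
  ],
  twist=[
    [0,0,0],
    [0,0,0],
  ],
  grip=[0,0],
)

```text
time: 11.2
ee_pos: [0.4385, -0.3239, 0.0588]
tcp_rot: [180.0, -0.0, -20.2]
wrist_force: [0.1, 0.4, 3.0]
opening: -0.0002
grasp_force: 1.3
```

Emit:
move_arm(
  offset=[
    [0,0,0.2],
    [0,0,0.1],
    [0,0,0],
  ],
  twist=[
    [0,0,0],
    [0,0,0],
    [0,0,0],
  ],
  grip=[0,0,0],
)

```text
time: 11.5
ee_pos: [0.4386, -0.3239, 0.0563]
tcp_rot: [180.0, -0.0, -20.2]
wrist_force: [-1.0, 0.9, 6.1]
opening: -0.0
grasp_force: 3.1
```

Emit:
move_arm(
  offset=[
    [0,0,0.1],
    [0,0,0],
  ],
  twist=[
    [0,0,0],
    [0,0,0],
  ],
  grip=[0,0],
)

```text
time: 11.7
ee_pos: [0.4386, -0.3239, 0.0562]
tcp_rot: [180.0, -0.1, -20.2]
wrist_force: [-3.2, 2.1, 13.2]
opening: -0.0002
grasp_force: 6.4
```

Emit:
move_arm(
  offset=[
    [0,0,-0.5],
    [0,0,-1],
    [0,0,-2],
    [-1,0,-4],
    [-2,0,-4],
  ],
  twist=[
    [0,0,0],
    [0,0,0],
    [0,0,0],
    [0,0,0],
    [0,0,0],
  ],
  grip=[0,0,0,0,0],
)

```text
time: 12.2
ee_pos: [0.4099, -0.313, 0.1702]
tcp_rot: [-180.0, 0.1, -20.2]
wrist_force: [0.5, -0.1, 0.9]
opening: 0.0
grasp_force: 0.0
```

```bash
python3 - <<'E'
from h import *
lineq(); p=viewer.camera("scene"); A=[]
for r in range(255,285):
    for c in range(350,390):
        if p["depth"][r,c]>0: A.append(np.array(p["position"])+ray(p,(c,r))*p["depth"][r,c])
A=np.array(A); R_=np.hypot(A[:,0]-.4382,A[:,1]+.3238)
for a in range(0,28,3):
    s=(R_>=a/1e3)&(R_<(a+3)/1e3); print(a,s.sum(),np.round(np.percentile(A[s,2],[20,50,80]),4) if s.any() else "")
for t in("dial_center","start_button_top","console","logger","card_box","mark_3"):
    d=finder.pinpoint(p,t); print(t,np.round(d[0]["position"],1) if d else None)
b=cv2.cvtColor(p["color"],cv2.COLOR_RGB2BGR)[200:335,270:450]; cv2.imwrite("pics/s6.png",cv2.resize(b,(800,600),interpolation=cv2.INTER_CUBIC))
E
```

```text
13 q median 1.198323534836203 spread 0.0834892199302725 0.027834369988471115 0.040152022947331736
0 3 [0.066  0.0674 0.0679]
3 10 [0.0663 0.0674 0.0686]
6 19 [0.0654 0.0669 0.0676]
9 44 [0.0583 0.0629 0.0662]
12 36 [0.0565 0.0592 0.0653]
15 42 [0.0542 0.0562 0.0574]
18 88 [0.0464 0.0514 0.0559]
21 53 [0.0451 0.0473 0.0547]
24 32 [0.044  0.0451 0.0459]
27 42 [0.0433 0.0455 0.0465]
dial_center [365.4 247.6]
start_button_top [369.3 267.4]
console [351.6 284. ]
logger [291.4 258.6]
card_box [424.5 245.3]
mark_3 [338.3 247.3]
```

View pics/s6.png

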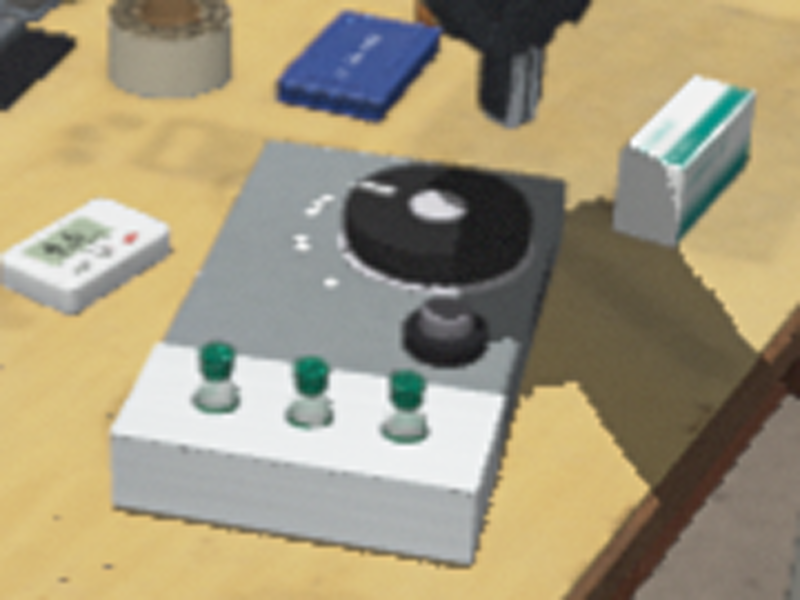

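The unit and the things around it stand where they were. The index line (crop 360-395,187) points at three dots, and the button (crop 447,315) is back up. Its collar is at about 56 mm, below the pressed button top at about 61 mm, so it went fully down.

```bash
python3 -c "
from h import *
print(bot.job_done())"
```

```text
the job is handed in; nothing more can be done
None
```

The dial is clicked in at three dots (measured q about 1.20), the start button was then pressed right down and has come back up, nothing else looks moved in the last picture, and the job is handed in; the verdict was not shown.

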